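# Pack the specimen carrier in two layers

## Task

Pack the specimen carrier for the courier: lay each of the two cold packs flat and fully home in the floor bay that fits it, then fit the divider tray level on the corner posts over them (either way round), and only then stand the slide box and the specimen pot upright in their own cells of the tray. Set the slide box and the pot down rather than dropping them, never tip the pot over, and leave the reagent bottle, the dropper bottle and the tube rack where they stand.

Things in the scene. Friction and masses are not known exactly. Their poses are not given: they have to be found in the camera images.
- carrier: Specimen carrier: open grey tub that does not move, 256 x 186 mm, 78 mm high, walls 10 mm, floor 8 mm. Origin: centre of its underside on the bench; x along its long side, z up. Two bays on the floor are outlined by ribs 4 mm thick, 14 mm high, with finger gaps (64 and 56 mm) in the middle of their long sides. Posts 20 x 20 mm in the inner corners, tops 54 mm above the bench, carry the tray.
- long_bay (a point): Centre of the floor of the long bay, 8 mm above the bench, 58 mm to the carrier's -x. The bay measures 62 mm along the carrier's x and 148 mm along its y. Axes as the carrier's. The carrier's end wall is 60 mm from this point.
- short_bay (a point): Centre of the floor of the short bay, 8 mm above the bench, 46 mm to the carrier's +x. The bay measures 98 mm along the carrier's x and 62 mm along its y. Axes as the carrier's.
- long_pack_centre (a point): Centre of the long cold pack, a blue hard-shell block 140 x 54 x 40 mm lying flat on the bench (this point is 20 mm above its underside), about 0.28 kg. x along its 140 mm length, y across its 54 mm width, z up. Either end may go to either end of its bay.
- short_pack_centre (a point): Centre of the short cold pack, a blue hard-shell block 90 x 54 x 40 mm lying flat on the bench (this point is 20 mm above its underside), about 0.18 kg. x along its 90 mm length, y across its 54 mm width, z up. Either end may go to either end of its bay.
- tray_handle (a point): Centre of the handle bar of the divider tray: bar 90 mm long (tray's y), 14 mm thick (x), 20 mm high, slot below it. It crosses the middle of a white tray 228 (x) x 158 mm, rim 18 mm high, 0.22 kg. This point is 40 mm above the tray's underside, 10 mm below the bar's top; 94 mm above the bench when home. The tray fits with 4 mm to spare a side, its long side along the carrier's.
- slide_cell (a point): Centre of the floor of the slide-box cell on the tray, 66 mm to the tray's -x from the handle and 4 mm above the tray's underside. The cell is outlined by ribs 10 mm high and measures 42 mm along the tray's x, 108 mm along its y. Axes as the tray's; moves with the tray.
- pot_cell (a point): Centre of the floor of the pot cell on the tray, 66 mm to the tray's +x from the handle and 4 mm above the tray's underside. The cell is a square of 66 mm outlined by ribs 10 mm high. Axes as the tray's; moves with the tray.
- slide_box_centre (a point): Centre of the microscope-slide box, a closed grey plastic box standing on edge: 36 mm thick (along its x), 100 mm long (along its y) and 82 mm high; this point is 41 mm above its underside. About 0.16 kg. Either end may go to either end of its cell.
- pot_centre (a point): Centre of the specimen pot: a white round pot with a grey screw cap, 58 mm in diameter and 70 mm high, standing upright; this point is 35 mm above its underside. About 0.09 kg.
- reagent_centre (a point): Bystander: a white reagent bottle with a blue cap, 66 mm in diameter and 165 mm high; this point is on its axis, 82 mm above the bench. It is to be left where it stands.
- oil_centre (a point): Bystander: a small white dropper bottle, 36 mm in diameter and 104 mm high; this point is on its axis, 40 mm above the bench. It is to be left where it stands.
- rack_centre (a point): Bystander: a white rack of sample tubes, 70 mm (its x) by 200 mm (its y), 100 mm high with the tubes; this point is at the middle of its plan, 50 mm above the bench. It is to be left where it stands.
Things that resemble listed ones, but are neither listed nor needed, are in the scene too. What is shaped like the part that bears long_pack_centre but red or turquoise is not meant.

How it is judged:
On the way, in this order (a step that is already met when the one before it is completed fails the run):
1. both cold packs lie flat in the bays that fit them (horizontal distance between long_pack_centre and long_bay below 0.008 m and z of long_pack_centre in the frame of long_bay between 0.015 and 0.025 m and angle between the x axis of long_pack_centre and the y axis of carrier, either way round below 0.08 rad and angle between the z axis of each of long_pack_centre, short_pack_centre and the z axis of carrier, either way round below 0.08 rad and horizontal distance between short_pack_centre and short_bay below 0.008 m and z of short_pack_centre in the frame of short_bay between 0.015 and 0.025 m and angle between the x axis of short_pack_centre and the x axis of carrier, either way round below 0.12 rad), for 0.2 s.
2. the divider tray rests level on the corner posts over the packs (all of step 1 and horizontal distance between tray_handle and carrier below 0.009 m and z of tray_handle in the frame of carrier between 0.089 and 0.099 m and angle between the x axis of tray_handle and the x axis of carrier, either way round below 0.08 rad and angle between tray_handle's own z axis and vertical below 0.05 rad), for 0.2 s.
3. the slide box and the specimen pot stand in their cells of the fitted tray (horizontal distance between tray_handle and carrier below 0.009 m and z of tray_handle in the frame of carrier between 0.089 and 0.099 m and angle between the x axis of tray_handle and the x axis of carrier, either way round below 0.08 rad and angle between tray_handle's own z axis and vertical below 0.05 rad and horizontal distance between slide_box_centre and slide_cell below 0.009 m and z of slide_box_centre in the frame of slide_cell between 0.036 and 0.046 m and angle between the y axis of slide_box_centre and the y axis of tray_handle, either way round below 0.15 rad and angle between each of slide_box_centre, pot_centre's own z axis and vertical below 0.08 rad and horizontal distance between pot_centre and pot_cell below 0.009 m and z of pot_centre in the frame of pot_cell between 0.03 and 0.04 m), for 0.2 s.
At the end, for the whole second after the job is handed in: Packs flat in their bays (8 mm, 0.08 rad; short pack 0.12 rad); tray home on the posts, either way round (9 mm, 5 mm in height, 0.08 rad, level to 0.05 rad); slide box and pot upright on their cells' floors (9 mm, 0.08 rad; box in line to 0.15 rad); all heights to 5 mm; all at rest (all of step 1 and all of step 3 and linear speed of each of long_pack, short_pack, tray, slide_box, pot below 0.03 m/s); the robot touches nothing.
It fails at once if a bystander is disturbed: shifted more than 20 mm or tipped (distance of any of reagent_centre, oil_centre, rack_centre from where it was at the start of the episode above 0.02 m or angle between any of reagent_centre, oil_centre, rack_centre's own z axis and vertical above 0.35 rad).
It fails at once if the specimen pot is tipped over (angle between pot_centre's own z axis and vertical above 0.7 rad).
It fails at once if the slide box or the pot is dropped (falls free at more than 0.6 m/s) ((linear speed of slide_box above 0.6 m/s and contact force between the fingers and slide_box below 0.1 N) or (linear speed of pot above 0.6 m/s and contact force between the fingers and pot below 0.1 N)).
It also fails if it takes over 72 s, if anything falls off the work surface, if the arm or the gripper's body presses on something with over 40 N, if the wrist force passes 120 N, or if a joint passes its speed limit or range.

## Robot

A 6-joint arm with a two-finger parallel gripper is mounted at the origin on the work surface. World frame = base frame: x ahead of the robot, y to its left, z up, the work surface at z = 0. Lengths are in m, angles in rad, forces in N, time in s.
With the tool pointing down it reaches from about 0.35 to 0.8 m from the base axis. Payload 7.3 kg.
Tool frame: the origin (TCP) lies between the finger pads; the fingertips stand 25 mm ahead of it and the grasp point (between the pads) lies 6 mm ahead of it (r.tip_extent is the distance from the TCP to the fingertips, in m); z points along the fingers, y is the line along which they close (so a half turn about z gives the same grasp; the last joint's range is limited). The gripper opens to 85 mm and grips with 20 to 120 N. Pads are 22 mm wide; open, the fingers measure 114 mm over their backs; the gripper's body (76 mm by 85 mm) begins 54 mm behind the grasp point. The pads swing forward as they close: fully open they stand 13 mm farther back than shut.
Start: joints at [1.053, 0.342, 1.524, -0, 1.275, -0.146], TCP at [0.191, 0.489, 0.256] pointing down, gripper open.
Joint ranges: [-2.53, 2.53], [-0.77, 2.02], [0.04, 2.7], [-1, 4.14], [0.28, 2.66], [-3.11, 3.11]. Speed limits (rad/s): [2.57, 2.57, 3.14, 3.14, 3.14, 3.14].

## Interface

Orientations are given as a unit quaternion [x, y, z, w].
In Python, from workcell import r, command_gripper, optics gives the robot as it stands. The module is installed in compiled form; this text tells all that it offers. Calls block until the motion is done:
- r.reach(position, orientation): joint-space move of the TCP to a pose.
- r.move_straight(position, orientation=None, speed=0.15, max_force=None): straight line of the TCP; orientation=None keeps the orientation; speed is the mean speed in m/s. With max_force (N) it stops when the force on the tool has changed by that much, and returns True; else False.
- r.movej(angles): joint-space move.
- command_gripper(opening, force=None): finger opening in m; force is the grip in N (None keeps the last); returns when the fingers have stopped.
- r.hold(seconds).
- r.solve_ik(position, orientation): joint angles nearest the present ones, or None.
- r.read_state(): the state.
- optics.get_image(name): name is "side" or "top" or "wrist"; returns (picture, depth): 384x512x3 uint8, red, green, blue; 384x512 float32, m along the optical axis (not along the pixel's ray), 0 where there is no reading.
- optics.camera_model(name): a dict with "K" (3x3 intrinsics, pixels), "k1" (the pictures are not rectified: a ray, as slopes to the right and down, at radius r is drawn at 1 + k1 r^2 times it, then the intrinsics apply), "R" (3x3) and "t" (3): a world point X has camera coordinates R X + t; the wrist camera has in their place "tool_from_camera" (4x4, takes a point from camera to tool coordinates, whose origin is the TCP and whose axes are the flange's). Camera axes: x right, y down, z forward; pixel columns grow to the right and rows downward; lengths in m; the calibration is good to about 2 mm. A picture is of the moment at which its call begins: read the wrist's pose just before it. camera_model takes no time and is no camera call.
A pose or a line that the arm cannot do raises r.PlanningError and nothing moves.
- r.finish_job(): hands the job in; it is judged then, once.
The state is a dict: "time_s": time; "joint_positions": joint angles; "dq": joint speeds; "tau": joint torques, N m; "eef_pos": TCP position; "eef_rot": TCP orientation; "contact_force": force on the tool from outside, world axes, zero at the start; "torque": the same for the moment, N m; "grip_width": finger opening in m; "grip_force": force on a finger pad.
Only numpy, scipy, OpenCV 4.12 (cv2) and the standard library are available. Lean on these libraries where they do the work, as an engineer would, in place of code of your own. Each camera call takes 0.05 s, during which the arm holds its last target. There are 200 camera calls.

## Working session

There is one attempt and no reset: what is moved stays moved. The work goes in short steps, each a Python script; the robot and the scene stay as the last script left them, time stands still between calls to the robot, and variables do not carry over. Pictures are saved under pics/ and viewed, at most 10 in all, crops included, and the job is handed in when it is done.

```bash
mkdir -p pics
python3 - <<'E'
from workcell import r, optics
import cv2, numpy as np
for n in("top","side"):
    im,d=optics.get_image(n); np.savez(f"pics/{n}0.npz",im=im,d=d)
    cv2.imwrite(f"pics/{n}0.png",cv2.resize(im[:,:,::-1],(800,600)))
    m=optics.camera_model(n); print(n,m["K"],m["k1"],m["R"],m["t"],d.min(),d.max())
print(r.read_state()["time_s"],r.read_state()["eef_rot"],r.tip_extent,optics.camera_model("wrist"))
E
```

```text
top [[481.77969571   0.         250.55133283]
 [  0.         481.77969571 195.4775635 ]
 [  0.           0.           1.        ]] 0.004902191352715828 [[ 0.00557804 -0.99987192 -0.01500076]
 [-0.99266916 -0.00372545 -0.12080586]
 [ 0.1207345   0.01556465 -0.9925628 ]] [0.09429773 0.52868636 1.34656642] 0.0 2.288062
side [[371.0801332    0.         257.43558011]
 [  0.         371.0801332  189.08940013]
 [  0.           0.           1.        ]] -0.0248787512555844 [[ 0.8063416  -0.59144646 -0.00207431]
 [-0.37674931 -0.51092688 -0.7726666 ]
 [ 0.45593111  0.62381472 -0.63480865]] [-0.34942078  0.2682715   0.83098651] 0.0 2.6190627
0.1 [ 1.84783919e-01  9.82778913e-01 -6.82195041e-04 -2.14288778e-04] 0.025 {'K': array([[270.83949966,   0.        , 257.79763455],
       [  0.        , 270.83949966, 185.85316277],
       [  0.        ,   0.        ,   1.        ]]), 'k1': -0.05878148738030255, 'tool_from_camera': array([[-3.21464568e-05, -9.65785803e-01, -2.59341053e-01,
         6.63944463e-02],
       [ 9.99999784e-01,  1.39066543e-04, -6.41837999e-04,
        -3.67157533e-04],
       [ 6.55943691e-04, -2.59341018e-01,  9.65785590e-01,
        -1.17730335e-01],
       [ 0.00000000e+00,  0.00000000e+00,  0.00000000e+00,
         1.00000000e+00]])}
```

View pics/top0.png

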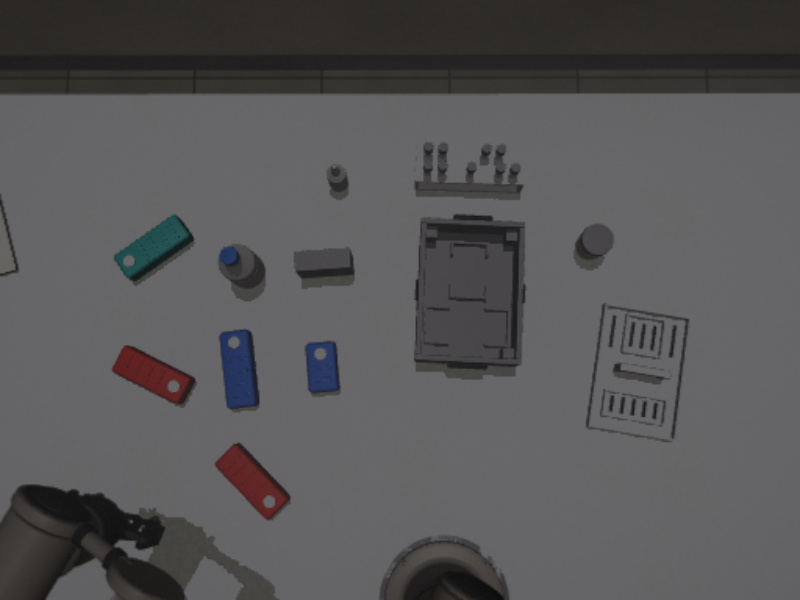

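View pics/side0.png

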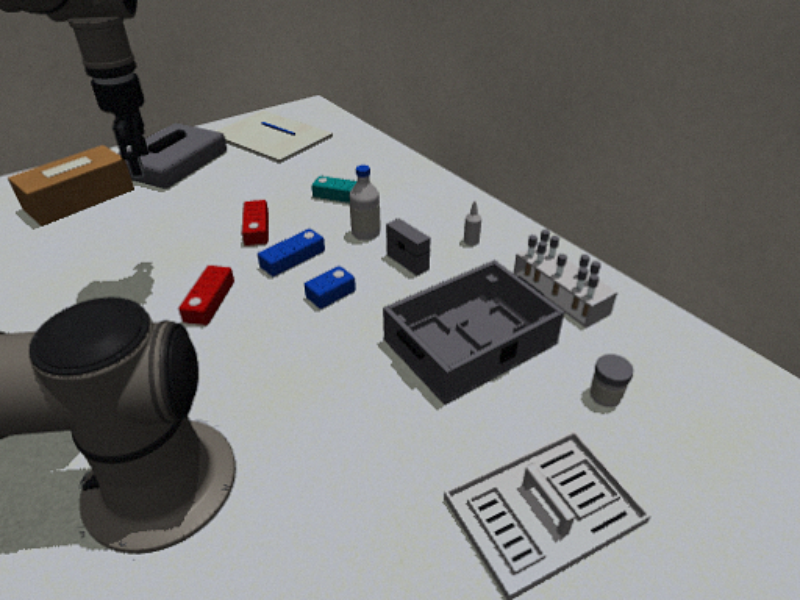

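```bash
cat > h.py <<'E'
from workcell import r, command_gripper, optics
import numpy as np, cv2
from scipy.spatial.transform import Rotation as Ro
def cam(n, st=None):
    m=optics.camera_model(n); K=m["K"]
    if n=="wrist":
        T=np.eye(4); T[:3,:3]=Ro.from_quat(st["eef_rot"]).as_matrix(); T[:3,3]=st["eef_pos"]
        T=T@m["tool_from_camera"]; return K,m["k1"],T[:3,:3],T[:3,3]
    return K,m["k1"],m["R"].T,-m["R"].T@m["t"]
def rays(c,uv):
    K,k1,R,o=c
    p=cv2.undistortPoints(np.float64(uv).reshape(-1,1,2),K,np.array([k1,0,0,0.]))[:,0]
    return np.c_[p,np.ones(len(p))]@R.T,o
def plane(c,uv,z):                      # pixels -> world points on a horizontal plane
    d,o=rays(c,uv); return o+d*((z-o[2])/d[:,2])[:,None]
def cloud(c,d):                         # world points of all pixels (nan where no depth)
    v,u=np.mgrid[:d.shape[0],:d.shape[1]]
    R,o=rays(c,np.c_[u.ravel(),v.ravel()])
    return np.where(d.ravel()[:,None]>0,o+R*d.ravel()[:,None],np.nan).reshape(*d.shape,3)
def biggest(m):
    n,l,s,_=cv2.connectedComponentsWithStats(m.astype(np.uint8)); return l==1+np.argmax(s[1:,4])
def rect(c,mask,z):                     # min area rect of mask on plane z: centre, (long,short), yaw of long side
    v,u=np.nonzero(mask); P=plane(c,np.c_[u,v],z)[:,:2]
    (cx,cy),(w,h),a=cv2.minAreaRect((P*1000).astype(np.float32)); a=np.radians(a)
    if w<h: w,h,a=h,w,a+np.pi/2
    return np.round([cx/1000,cy/1000,w,h,(a+np.pi/2)%np.pi-np.pi/2],4)
def blue(im):
    h=cv2.cvtColor(im,cv2.COLOR_RGB2HSV); return (abs(h[...,0].astype(int)-114)<12)&(h[...,1]>120)&(h[...,2]>40)
def quat(yaw):                          # tool down, closing line (tool y) at angle yaw from world x
    y=np.array([np.cos(yaw),np.sin(yaw),0]); z=np.array([0,0,-1.]); return Ro.from_matrix(np.c_[np.cross(y,z),y,z]).as_quat()
E
cat > m.py <<'E'
from h import *
f=np.load("pics/top0.npz"); im,d=f["im"],f["d"]; c=cam("top"); W=cloud(c,d); Z=W[...,2]
def box(x0,y0,x1,y1):
    m=np.zeros(d.shape,bool); m[int(y0*.64):int(y1*.64),int(x0*.64):int(x1*.64)]=1; return m
B=blue(im)
pr=lambda n,m,z:print(n,rect(c,m,z),"n",m.sum(),"z",np.nanmedian(Z[m]).round(4))
pr("long",biggest(B&box(210,320,265,415)&(Z>.033)),.04)
pr("short",biggest(B&box(295,330,350,400)&(Z>.033)),.04)
pr("carrier",biggest(box(400,205,540,380)&(Z>.068)),.078)
T=box(575,295,700,450)
pr("trayrim",biggest(T&(Z>.012)&(Z<.06)),.018)
pr("handle",biggest(T&(Z>.042)),.05)
pr("slide",biggest(box(285,235,365,285)&(Z>.072)),.082)
pr("pot",biggest(box(570,215,625,265)&(Z>.062)),.07)
pr("reag",biggest(box(210,235,270,290)&(Z>.08)),.16)
pr("bench",box(400,390,560,450),0)
cv2.imwrite("pics/crop1.png",cv2.resize(im[150:340,60:240,::-1],(720,760)[:1]+(600,)))
E
python3 m.py
```

```text
long [  0.4121   0.3755 136.9847  51.3877   0.1399] n 812 z 0.0405
short [ 0.4166  0.2233 86.8278 51.2796  0.0963] n 501 z 0.0403
carrier [ 5.510000e-01 -4.190000e-02  2.743664e+02  1.911678e+02 -1.550000e-02] n 1350 z 0.0774
trayrim [ 4.123000e-01 -3.540000e-01  2.279897e+02  1.608653e+02 -1.675000e-01] n 476 z 0.0177
handle [ 0.4122 -0.3534 90.0665 14.2424  1.4096] n 169 z 0.0498
slide [  0.6044   0.2204 100.2318  37.6951  -1.5082] n 473 z 0.0822
pot [ 0.6444 -0.2709 58.8353 55.0667 -0.788 ] n 340 z 0.0699
reag [ 0.5842  0.3544 64.4113 62.8863  0.3317] n 484 z 0.1178
bench [ 3.231000e-01 -6.510000e-02  2.912129e+02  1.081654e+02 -1.565200e+00] n 3978 z 0.0003
```

View pics/crop1.png

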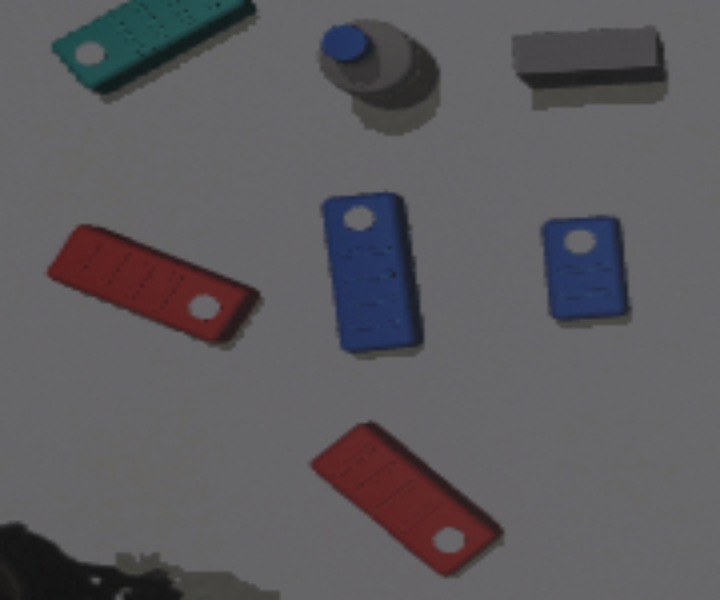

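Top view (800x600): long-pack candidates are blue (238,369), red (153,375), red (252,480) and turquoise (153,247). Blue cap (229,256) and short blue pack (322,367) are the other blue things. I choose the blue one at (238,369) for the long pack. The crop confirms it is clearly blue, about 137x51 mm measured against 140x54, with the short pack at right. The carrier rectangle includes its outer grips, so I'll look at it with the wrist camera on the way.

```bash
cat >> h.py <<'E'
def best(p,yaw):                        # of the two half turns take the one with the last joint nearest mid-range
    c=[(abs(q[5]),quat(y)) for y in(yaw,yaw+np.pi) for q in [r.solve_ik(p,quat(y))] if q is not None]
    return min(c,key=lambda t:t[0])[1]
def look(tag):
    st=r.read_state(); im,d=optics.get_image("wrist"); c=cam("wrist",st); cv2.imwrite(f"pics/{tag}.png",im[:,:,::-1])
    np.savez(f"pics/{tag}.npz",im=im,d=d); return im,d,c,cloud(c,d)
def hole(c,W,ctr):                      # inner opening of the carrier at rim height
    rim=W[...,2]>.072; near=np.hypot(W[...,0]-ctr[0],W[...,1]-ctr[1])<.2
    m=biggest(rim&near&(W[...,2]<.09)); cs,h=cv2.findContours(m.astype(np.uint8),cv2.RETR_CCOMP,cv2.CHAIN_APPROX_NONE)
    k=max([i for i in range(len(cs)) if h[0][i][3]>=0],key=lambda i:cv2.contourArea(cs[i]))
    M=np.zeros(m.shape,np.uint8); cv2.drawContours(M,cs,k,1,-1); return rect(c,M>0,.078)
def ribs(W,c0,yaw):                     # carrier frame coordinates
    x=W[...,0]-c0[0]; y=W[...,1]-c0[1]; return x*np.cos(yaw)+y*np.sin(yaw), -x*np.sin(yaw)+y*np.cos(yaw)
E
python3 - <<'E'
from h import *
f=np.load("pics/top0.npz"); c=cam("top"); print("top hole",hole(c,cloud(c,f["d"]),(.551,-.042)))
p=[.551,-.042,.33]; q=best(p,-.0155); r.reach(p,q); st=r.read_state(); print(st["time_s"],st["joint_positions"],st["eef_pos"])
im,d,c,W=look("w_car"); print("wrist hole",hole(c,W,(.551,-.042)))
X,Y=ribs(W,(.551,-.042),-.0155); Z=W[...,2]
m=(Z>.068)&(Z<.09)&(abs(Y)<.11)&(abs(X)<.16)
# outer faces away from grips
for n,a,b in(("x",X,Y),("y",Y,X)):
    s=m&(abs(b)>(.05 if n=="x" else .06)); print(n,np.percentile(a[s],[1,99]))
lay=(Z>.016)&(Z<.028)
print("post",[ (round(float(np.median(X[k])),4),round(float(np.median(Y[k])),4)) for sx in(-1,1) for sy in(-1,1) for k in[(Z>.048)&(Z<.06)&(abs(X-sx*.108)<.012)&(abs(Y-sy*.073)<.012)]])
E
```

```text
top hole [ 5.516000e-01 -4.250000e-02  2.434281e+02  1.738430e+02 -2.820000e-02]
2.4 [-2.13305090e-01  3.49354507e-01  1.31044681e+00  2.51237025e-04
  1.48189228e+00 -1.99295900e-01] [ 0.55098993 -0.04109899  0.32996478]
wrist hole [ 5.521000e-01 -4.450000e-02  2.366738e+02  1.681147e+02 -3.890000e-02]
x [-0.12641811  0.12794768]
y [-0.09605026  0.09130943]
post [(-0.1088, -0.0733), (-0.1067, 0.0726), (0.1076, -0.0754), (0.11, 0.0688)]
```

View pics/w_car.png

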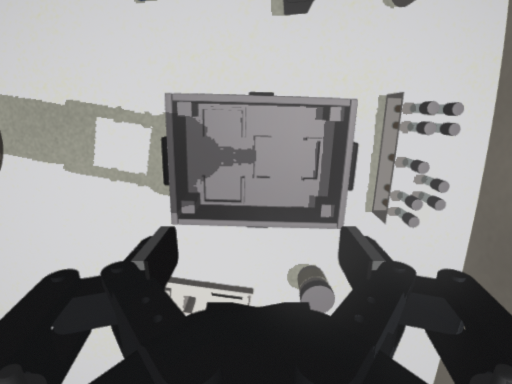

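Wrist view shows the empty carrier, with rim corners around (167,95), (355,98), (345,225) and (172,222). The long bay is at left (223,155), the pot at (312,290) and the rack at right. The inner opening measures 237x168 mm against a nominal 236x166. I take the carrier centre as (0.552,-0.044) and its yaw as -0.033. Next, the long pack.

```bash
cat >> h.py <<'E'
C=np.array([.552,-.0440]); CY=-.033
def car(x,y): c,s=np.cos(CY),np.sin(CY); return C+[c*x-s*y,s*x+c*y]
def sel_blue(im,W,p,z=.033): return biggest(blue(im)&(W[...,2]>z)&(np.hypot(W[...,0]-p[0],W[...,1]-p[1])<.1))
def pick(p,yaw,z,wide,force,lift=.22):
    q=best([*p,z],yaw); command_gripper(wide); r.reach([*p,z+.10],q); r.move_straight([*p,z],q,speed=.12)
    command_gripper(0,force); st=r.read_state(); print("grip",st["grip_width"],st["grip_force"],st["eef_pos"].round(4) if hasattr(st["eef_pos"],"round") else st["eef_pos"])
    r.move_straight([*p,lift],q,speed=.2)
def place(p,yaw,z,wide,over=.22,slow=.03,f=8):
    q=best([*p,z],yaw); r.reach([*p,over],q); r.move_straight([*p,z+.03],q,speed=.15)
    hit=r.move_straight([*p,z-.003],q,speed=slow,max_force=f); st=r.read_state(); print("set",hit,st["eef_pos"],st["contact_force"],"want z",z)
    return q
def release(wide,up=.22):
    command_gripper(wide); st=r.read_state(); p=st["eef_pos"]; r.move_straight([p[0],p[1],up],None,speed=.2); print("t",r.read_state()["time_s"])
E
python3 - <<'E'
from h import *
p=[.412,.3755]; yaw=.14+np.pi/2; q=best([*p,.3],yaw); r.reach([*p,.3],q)
im,d,c,W=look("w_long"); R=rect(c,sel_blue(im,W,p),.04); print("long",R)
pick(R[:2],R[4]+np.pi/2,.038,.075,60)
im,d,c,W=look("w_long2"); print(r.read_state()["grip_width"],r.read_state()["time_s"])
# where along the fingers' transverse axis does the pack sit: rect of held pack top
zt=r.read_state()["eef_pos"][2]+.002
m=sel_blue(im,W,r.read_state()["eef_pos"][:2],zt-.01); print("held",rect(c,m,zt),m.sum(),r.read_state()["eef_pos"])
E
```

```text
long [  0.4114   0.3746 134.1672  50.6592   0.1371]
grip 0.05306681612391992 65.00437259674072 [0.4119 0.3749 0.0391]
0.05301483437098775 7.4917
held [ 0.3909  0.3713 97.349  51.0805  0.1376] 21474 [0.41073739 0.37414642 0.21842475]
```

Run:
```python
from h import *
place(car(-.058,0),CY,.0465,.066)
```

```text
set True [ 0.49384631 -0.04202795  0.04714029] [-1.47510151  0.37403281  4.96396805] want z 0.0465
```

Run:
```python
from h import *
release(.066,.30)
im,d,c,W=look("w_long3"); R=rect(c,sel_blue(im,W,car(-.058,0)),.048); X,Y=ribs(np.r_[R[:2],0],C,CY); print("long placed",R,"in carrier",X,Y)
print("hole",hole(c,W,C))
p=[.4166,.2233]; q=best([*p,.3],.0963+np.pi/2); r.reach([*p,.3],q)
im,d,c,W=look("w_short"); R=rect(c,sel_blue(im,W,p),.04); print("short",R)
pick(R[:2],R[4]+np.pi/2,.038,.075,60)
place(car(.046,0),CY+np.pi/2,.0465,.066)
```

```text
t 12.7667
long placed [ 4.936000e-01 -4.320000e-02  1.355258e+02  5.208060e+01  1.537800e+00] in carrier -0.05839459929429731 -0.0011272857927161395
hole [ 0.4219 -0.0476  5.2496  2.5808  1.4825]
short [ 0.4152  0.2218 85.7431 50.508   0.1003]
grip 0.05301784702237919 63.779683113098145 [0.4157 0.222  0.039 ]
set True [ 0.59777    -0.04545261  0.04705531] [0.27571172 0.88981843 4.26960703] want z 0.0465
```

View pics/w_long3.png

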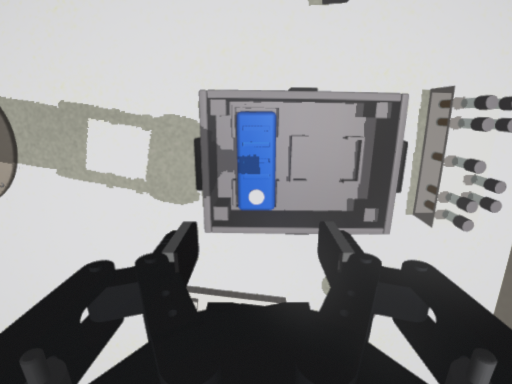

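The wrist view shows the long pack seated at (256,160) between the ribs, and the short bay is empty at (325,158). The short pack has since bottomed at the right height.

Run:
```python
from h import *
release(.066,.30)
im,d,c,W=look("w_short2")
for n,x in(("long",-.058),("short",.046)):
    P=car(x,0); m=biggest(blue(im)&(W[...,2]>.038)&(np.hypot(W[...,0]-P[0],W[...,1]-P[1])<(.045 if n=="short" else .07))&((ribs(W,C,CY)[0]>-.015)==(n=="short")))
    R=rect(c,m,.048); print(n,R,ribs(np.r_[R[:2],0],C,CY),np.nanmedian(W[m][:,2]))
p=[.4122,-.3537]; yt=-.165; q=best([*p,.33],yt); r.reach([*p,.33],q)
im,d,c,W=look("w_tray"); Z=W[...,2]; near=np.hypot(W[...,0]-p[0],W[...,1]-p[1])
m=biggest((Z>.043)&(Z<.06)&(near<.07)); H=rect(c,m,.05); print("handle",H)
m=biggest((Z>.012)&(Z<.03)&(near<.16)); print("rim",rect(c,m,.018)); print(r.read_state()["time_s"])
```

```text
t 23.3
long [ 4.96900e-01 -4.33000e-02  1.36772e+02  5.45817e+01  1.53790e+00] (np.float64(-0.05509309658015645), np.float64(-0.0011183511119310973)) 0.04799660016842433
short [ 5.96800e-01 -4.58000e-02  8.50303e+01  5.16552e+01 -2.85000e-02] (np.float64(0.04483499783312581), np.float64(-0.000320888303930683)) 0.047929251635272146
handle [ 0.4116 -0.3572 88.6862 13.0285  1.4023]
rim [ 4.121000e-01 -3.575000e-01  2.284758e+02  1.555963e+02 -1.648000e-01]
25.2083
```

View pics/w_tray.png

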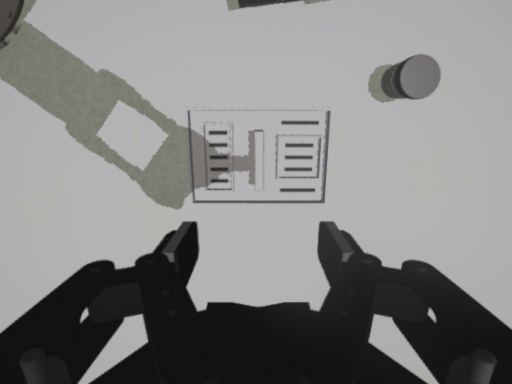

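The wrist view shows the tray with its handle at (259,160), the slide cell at left (219,157) and the pot cell at right (298,157). Both packs are home, at z 0.048 and within about 3 mm.

Run:
```python
from h import *
pick([.4119,-.3558],-.166,.046,.05,80,lift=.24)
q=place(car(0,0),CY,.1005,.05,over=.24,f=8)
print(r.read_state()["time_s"])
```

```text
grip 0.0127797129910915 78.97263050079346 [ 0.4122 -0.3562  0.0468]
set True [ 0.55178655 -0.04396449  0.10083431] [-1.34378428  0.30964266  4.77588177] want z 0.1005
31.8833
```

Run:
```python
from h import *
release(.05,.34)
im,d,c,W=look("w_tray2"); Z=W[...,2]; near=np.hypot(W[...,0]-C[0],W[...,1]-C[1])
m=biggest((Z>.097)&(Z<.115)&(near<.07)); print("handle",rect(c,m,.104),np.nanmedian(Z[m]))
X,Y=ribs(W,C,CY)
for sx in(-1,1):
  for sy in(-1,1):
    k=(abs(X-sx*.1)<.012)&(abs(Y-sy*.06)<.012)&(Z<.066)&(Z>.04); print(sx,sy,np.nanmedian(Z[k]).round(4),end=" ")
p=[.6044,.2204]; q=best([*p,.33],.0628); r.reach([*p,.33],q)
im,d,c,W=look("w_slide"); Z=W[...,2]; near=np.hypot(W[...,0]-p[0],W[...,1]-p[1])
m=biggest((Z>.072)&(Z<.095)&(near<.08)); print("\nslide",rect(c,m,.082),np.nanmedian(Z[m]),r.read_state()["time_s"])
```

```text
t 33.675
handle [ 5.49900e-01 -4.44000e-02  8.85788e+01  1.30986e+01  1.54350e+00] 0.10381986123398657
-1 -1 0.0582 -1 1 0.0583 1 -1 0.0581 1 1 0.0581 
slide [ 0.6042  0.219  98.5158 34.5582 -1.4969] 0.08196049162568131 34.825
```

View pics/w_tray2.png

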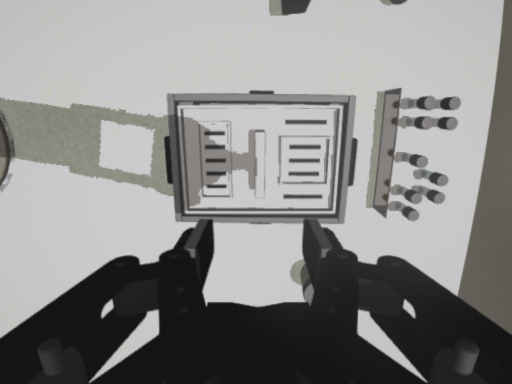

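View pics/w_slide.png

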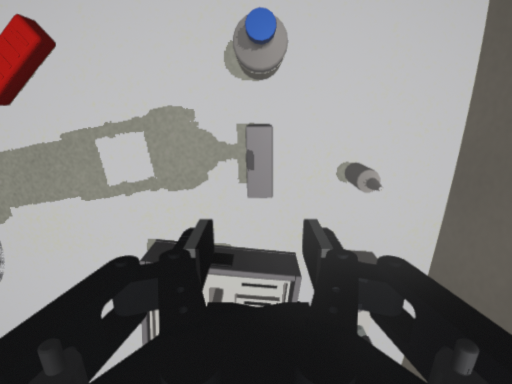

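The fitted tray is level, with its floor at 0.058 in all corners and the handle at (260,163). The second view shows the slide box at (259,160), with the reagent bottle (261,40) and dropper (362,177) well clear.

Run:
```python
from h import *
pick([.6043,.2195],.068,.066,.06,50,lift=.26)
a=-.030; T=np.array([.5518,-.044]); P=T+[-.066*np.cos(a),-.066*np.sin(a)]
place(P,a,.1245,.05,over=.26,slow=.025,f=6); print(r.read_state()["time_s"])
```

```text
grip 0.03545193913687293 55.36688268184662 [0.6048 0.2196 0.0669]
set True [ 0.48576697 -0.041992    0.12481119] [-0.22016567  0.39044981  5.51002371] want z 0.1245
41.2583
```

Run:
```python
from h import *
release(.05,.30)
p=[.6444,-.272]; q=best([*p,.28],np.pi/2); r.reach([*p,.28],q)
im,d,c,W=look("w_pot"); Z=W[...,2]; near=np.hypot(W[...,0]-p[0],W[...,1]-p[1])
m=biggest((Z>.062)&(Z<.08)&(near<.05)); v,u=np.nonzero(m); P=plane(c,np.c_[u,v],.07)[:,:2]
(cx,cy),rad=cv2.minEnclosingCircle((P*1000).astype(np.float32)); print("pot",cx,cy,rad,rect(c,m,.07),P.mean(0))
X,Y=cx/1000,cy/1000
if np.hypot(X-p[0],Y-p[1])<.006 and 27<rad<32:
    pick([(X+.6444)/2,(Y-.2709)/2],np.pi/2,.048,.083,30,lift=.24)
print(r.read_state()["time_s"])
```

```text
t 42.5833
pot 646.7061767578125 -274.3818664550781 28.969032287597656 [ 0.6467 -0.2741 56.838  56.8299 -0.666 ] [ 0.6471751  -0.27414509]
grip 0.05720887866109185 32.270763516426086 [ 0.6461 -0.2729  0.0492]
47.275
```

Run:
```python
from h import *
a=-.030; T=np.array([.5518,-.044]); P=T+[.066*np.cos(a),.066*np.sin(a)]
place(P,a+np.pi/2,.1067,.083,over=.24,slow=.025,f=5); print(r.read_state()["time_s"])
```

```text
set True [ 0.61760175 -0.04594903  0.10717367] [-1.03939561  0.51641136  4.72248144] want z 0.1067
50.0917
```

Bottomed at the expected 0.1072, so release and check.

Run:
```python
from h import *
release(.078,.36)
T=np.array([.5518,-.044]); a=-.03
for n in("wrist","top"):
    if n=="wrist":
        r.reach([.5518,-.044,.40],best([.5518,-.044,.40],a)); r.hold(.2)
        im,d,c,W=look("w_end")
    else: im,d=optics.get_image("top"); c=cam("top"); W=cloud(c,d)
    Z=W[...,2]; X,Y=ribs(W,T,a)
    for k,x,lo,zt in(("slide",-.066,.132,.14),("pot",.066,.120,.128),("handle",0,.097,.104)):
        m=(abs(X-x)<.042)&(abs(Y)<.07)&(Z>lo)&(Z<zt+.012)
        if m.sum()>30: R=rect(c,biggest(m),zt); print(n,k,R,np.round(ribs(np.r_[R[:2],0],T,a),4),np.nanmedian(Z[m]).round(4))
print(r.read_state()["time_s"])
```

```text
t 51.85
wrist slide [ 4.85100e-01 -4.19000e-02  9.72470e+01  3.69056e+01  1.54140e+00] [-0.0667  0.0001] 0.14
wrist pot [ 6.15200e-01 -4.51000e-02  5.70491e+01  5.58899e+01 -7.84700e-01] [0.0634 0.0008] 0.1279
wrist handle [ 5.50100e-01 -4.50000e-02  8.69908e+01  1.38091e+01  1.53600e+00] [-0.0017 -0.0011] 0.1037
top slide [ 4.84000e-01 -5.08000e-02  7.89760e+01  3.42928e+01 -1.56690e+00] [-0.0676 -0.0088] 0.14
top pot [ 0.5977 -0.0414 25.4362 17.4458  0.546 ] [0.0458 0.004 ] 0.1272
top handle [ 0.5502 -0.048  29.817  13.7251 -1.5673] [-0.0015 -0.004 ] 0.1033
53.5667
```

View pics/w_end.png

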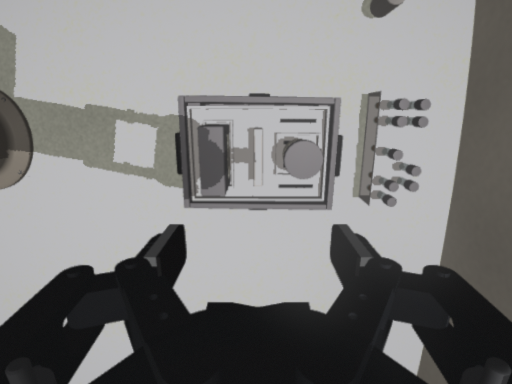

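The final view shows the slide box (213,160) and pot (303,159) upright in their cells, and the tray seated with its handle at (258,157). Heights are 0.140, 0.128 and 0.104, as they should be. The top view is partly blocked by the arm, which explains its odd readings.

```bash
python3 -c "
from workcell import r
print(r.finish_job())"
```

```text
the job is handed in; nothing more can be done
None
```

I packed the carrier and handed the job in after about 54 s: my last measurements put both packs, the tray, the slide box and the pot in place within tolerance, but the hand-in returned no verdict.

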